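# Free the swing bolt of the pressure pot's lid

## Robot

A 7-joint arm with a two-finger parallel gripper is mounted at the origin on the work surface; the furniture and walls round the work are solid. World frame = base frame: x ahead of the robot, y to its left, z up, the work surface at z = 0. Lengths are in m, angles in rad, forces in N, time in s.
With the tool pointing down it reaches from about 0.4 to 0.925 m from the base axis. Payload 4.1 kg.
Tool frame: the origin (TCP) lies midway between the tips of the shut fingers; the grasp point (between the pads) lies 19 mm behind it; z points along the fingers, y is the direction in which the jaws open and shut (so a half turn about z gives the same grasp; the last joint's range is limited). The gripper opens to 85 mm and grips with 20 to 120 N. Pads are 22 mm wide; open, the fingers measure 114 mm over their backs; the gripper's body (76 mm by 85 mm) begins 54 mm behind the grasp point. The pads swing forward as they close: fully open they stand 13 mm farther back than shut.
Start: joints at [1.087, 0.398, 0.045, 1.537, -0.019, 1.207, -0.051], TCP at [0.244, -0.602, 0.231] pointing down, gripper open.
Joint ranges: [-2.82, 2.82], [-0.49, 2.23], [-1.37, 1.46], [0, 2.46], [-1.36, 4.5], [0.23, 2], [-2.94, 2.94]. Speed limits (rad/s): [2.57, 2.57, 3.14, 3.14, 3.14, 3.14, 3.14].

## Interface

Orientations are given as a unit quaternion [w, x, y, z].
In Python, from plant import manip gives the robot as it stands. The module is installed in compiled form; this text tells all that it offers.
- The arm moves only by the tool send_rows, never from a script. Its argument "plan" is text: rows parted by semicolons, each of 6 numbers parted by spaces: the shift along the tool's x, y, z in m, then the turn, a rotation vector about the tool's x, y, z in degrees. In form: x y z rx ry rz; .... A call has 1 to 12 rows; each row is the pose to reach, as a shift and turn from the pose commanded when the call began, along the tool's axes at that moment; what a row does not reach only later rows make up. A row lasts 1/12 s, in which the tool goes at most 41.7 mm and 7.16 degrees, less where a joint would pass 70% of its speed; a pose out of reach is approached as far as the arm can. A call with a gripper value outside its range is refused whole. "claw" is the finger opening in m, from 0 to 0.0854, set as the call begins (left out, the last holds). The fingers move at their own pace and stop on an object; the grip force is fixed at half the most. Time passes only in rows, so rows that repeat a pose let the fingers close. It gives the time, the measured TCP pose, the force and the opening at its end, in the units of the state.
- manip.get_obs(): the state, without advancing time (a new reading comes with each control period).
- manip.read_camera(name): name is "scene" or "top" or "wrist"; returns (picture, depth): 480x640x3 uint8, red, green, blue; 480x640 float32, m along the optical axis (not along the pixel's ray), 0 where there is no reading.
- manip.camera_params(name): a dict with "intrinsics" (3x3 intrinsics, pixels), "rvec" (rotation vector, rad) and "tvec" (3), from world to camera coordinates, as OpenCV has them. Camera axes: x right, y down, z forward; pixel columns grow to the right and rows downward; lengths in m; the calibration is good to about 2 mm. A picture is of the moment at which its call begins: read the wrist's pose just before it. camera_params takes no time and is no camera call; for the wrist camera it gives the pose at the moment of the call.
- manip.job_done(): hands the job in, once; it reports no verdict.
The state is a dict: "time_s": time; "joint_pos": joint angles; "joint_vel": joint speeds; "joint_torque": joint torques, N m; "tcp_pos": TCP position; "orientation": TCP orientation; "ft_force": force on the tool from outside, world axes, zero at the start; "wrist_torque": the same for the moment, N m; "opening": opening from 0.0 (shut) to 1.0 (fully open).
Only numpy, scipy, OpenCV 4.12 (cv2) and the standard library are available. Lean on these libraries where they do the work, as an engineer would, in place of code of your own. Each camera call takes 0.05 s, during which the arm holds its last target.

## Task

The lid of the steel pot is held by one swing bolt at its front: unscrew the wing nut (anticlockwise from above) until its oblong flange stands at the height where it fits out through the window of the keeper plate, then swing the bolt out of the slotted lug, away from the pot, and leave it lying right over. The keeper's height is not known, so feel for it with gentle outward pulls and never force the bolt against the keeper: stay below 25 N. Leave the things standing round the pot undisturbed.

Things in the scene. Friction and masses are not known exactly. Their poses are not given: they have to be found in the camera images.
- pot: Steel pot with a bolted aluminium lid, 178 mm across, 173 mm high, fixed to the worktop. Origin: centre of its underside; z up; its front, where the swing bolt stands, faces its own -x. 'Outward' below means along the pot's -x. A low brass vent (186 mm high) stands on the lid behind its middle.
- lug_seat (a point): Point on the standing bolt's axis on the lug's flat top (the seat), 107 mm in front of the pot's axis, z 160 mm; axes as the pot's. The lug, 49 mm wide, has a 13 mm slot open outward. On its front, 9.5 to 12.5 mm outward of this point, is the keeper: a steel plate with a window 39 mm wide, 9.5 mm high, open to the slot below and to a 14 mm wide gap in the middle above.
- keeper_front (a point): Point on the lug's centre line, 12.5 mm outward of the seat point, level with the seat; fixed to the lug, does not show the keeper's setting. The window's lower edge (lip) is 2.5 to 7.5 mm above it, different each time; the keeper's top is 13.5 mm above the lip. The flange gets out only with its underside 1 to 4.3 mm above the lip: lower it catches the lip, higher the bars above.
- swing_bolt: Eyebolt, 8 mm steel rod hinged at its lower end. Origin on the pivot axis, 107 mm outward of the pot's axis, z 68 mm: the seat is 92 mm up the bolt, its end 152 mm. z along the bolt, x and y as the pot's. Upright in the slot at the start (no play inward); it swings about its y axis, tip outward, to a stop at 1.3 rad. Once clear of the keeper it falls outward slowly by its weight.
- wing_nut: Steel wing nut on an oblong flange (32 mm across the slot, 14 mm along it, 5 mm thick) that rises with it but does not turn. Origin on the bolt axis on the flange's top; z along the bolt, x along the wings. At the start the flange's underside is 0.2 to 2 mm above the seat. Anticlockwise from above it rises 2.55 mm per rad, 16 mm in all; it takes about 0.1 N m and stays where it is left.
- nut_grip (a point): Where to grip the wing nut: on the bolt axis, 37 mm above the nut's origin, middle of the wings; axes as the nut's. The wings form a plate 9 mm thick (y), 46 mm wide (x), reaching 13 mm below and above this point; pinch it across y from above, fingertips not more than 10 mm below this point to clear the keeper.
- wash_bottle: Bystander: white plastic wash bottle with a red cap and bent spout, 61x108x205 mm; origin under its centre.
- beaker_brown: Bystander: small glass beaker with a brown filling, 65x75x89 mm; origin under its centre.
- tape_roll: Bystander: roll of pale tape lying flat, 104x104x24 mm; origin under its centre.

How it is judged:
By the outcome, as a careful person would: the job done as asked, in the order asked, and still so for the second after the job is handed in, with the robot touching nothing.
It also fails if it takes over 58 s, if anything falls off the work surface, if the arm or the gripper's body presses on something with over 40 N, if the wrist force passes 120 N, or if a joint passes its speed limit or range.

## Working session

There is one attempt and no reset: what is moved stays moved. The work goes in short steps, Python scripts to look and compute and a tool call to move; the robot and the scene stay as the last step left them, time stands still between calls to the robot, and variables do not carry over. Pictures are saved under pics/ and viewed, and the job is handed in when it is done.

Besides the shell and the picture viewer there is one more tool, called after "Call:" in YAML: its name, and indented under it one key for each argument. send_rows: Moves the arm, as the interface text tells. Its arguments: {"type":"object","properties":{"plan":{"type":"string"},"claw":{"type":"number"}},"required":["plan"]}

```bash
mkdir -p pics
cat > h.py <<'E'
import numpy as np,cv2
from plant import manip
from scipy.spatial.transform import Rotation as R
def grab(n,tag):
    P=manip.camera_params(n); im,d=manip.read_camera(n)
    cv2.imwrite(f'pics/{tag}.png',im[:,:,::-1]); np.savez(f'pics/{tag}.npz',d=d,K=P['intrinsics'],r=np.ravel(P['rvec']),t=np.ravel(P['tvec']))
def load(tag):
    z=np.load(f'pics/{tag}.npz'); d=z['d']; K=z['K']; Rm=cv2.Rodrigues(z['r'])[0]
    v,u=np.mgrid[0:480,0:640]
    c=np.stack([(u-K[0,2])/K[0,0]*d,(v-K[1,2])/K[1,1]*d,d],-1)
    w=(c-z['t'])@Rm
    w[d==0]=np.nan
    return cv2.imread(f'pics/{tag}.png'),w
def proj(tag,p):
    z=np.load(f'pics/{tag}.npz'); return cv2.projectPoints(np.array(p,float).reshape(-1,3),z['r'],z['t'],z['K'],None)[0].reshape(-1,2)
def obs():
    o=manip.get_obs(); print({k:np.round(o[k],4).tolist() for k in ('time_s','joint_pos','tcp_pos','orientation','ft_force','wrist_torque','opening')}); return o
E
python3 - <<'E'
from h import *
obs()
grab('scene','s0');grab('top','t0')
for n in('scene','top'):
    P=manip.camera_params(n);r=cv2.Rodrigues(np.array(P['rvec']))[0];print(n,-r.T@np.ravel(P['tvec']),r[2])
E
```

```text
{'time_s': 0.0, 'joint_pos': [1.087, 0.3992, 0.045, 1.5379, -0.0187, 1.2069, -0.0507], 'tcp_pos': [0.2438, -0.6019, 0.2302], 'orientation': [-0.001, 0.9815, 0.1913, -0.0003], 'ft_force': [0.4869, -0.3545, -0.4558], 'wrist_torque': [-0.0028, 0.0204, 0.0106], 'opening': 1.0024}
scene [-0.05205168  0.58045293  0.67219187] [ 0.58940515 -0.60749059 -0.53250048]
top [ 0.28254791 -0.023701    1.55933283] [ 0.17319114  0.01752802 -0.98473225]
```

View pics/s0.png

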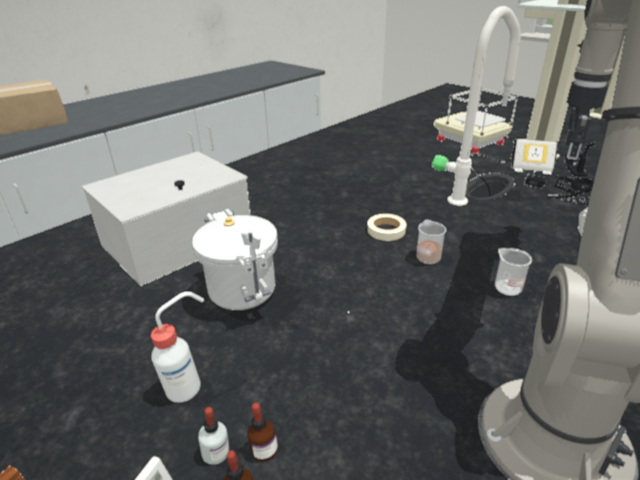

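View pics/t0.png

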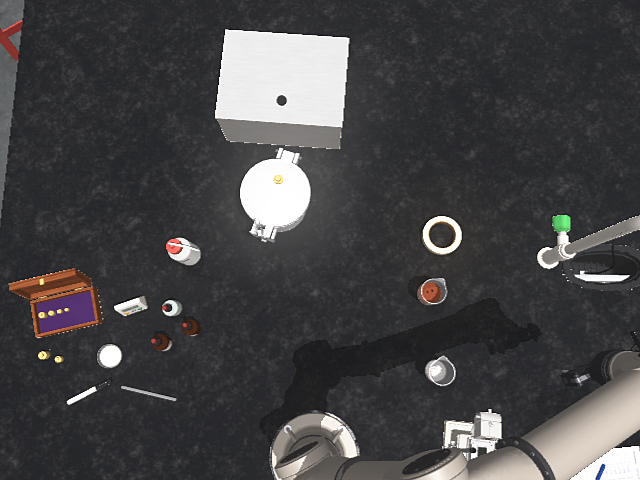

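The top view shows the pot at about (275,195) and the bolt and lug at (263,232), on its robot-facing side. The wash bottle is at (183,252), the tape at (441,235) and the box is behind the pot.

Run:
```python
from h import *
for tag in('t0','s0'):
    im,w=load(tag)
    m=(w[...,2]>.155)&(w[...,2]<.26)&(w[...,0]>.3)&(w[...,0]<.75)&(w[...,1]>-.1)&(w[...,1]<.35)
    lid=m&(abs(w[...,2]-.171)<.006)
    p=w[lid][:,:2]; print(tag,m.sum(),lid.sum(),np.median(w[lid],0))
    (c,r)=cv2.minEnclosingCircle(p.astype(np.float32)); print(c,r)
    v,u=np.where(m&(w[...,2]>.178))
    for a,b in list(zip(u,v))[::max(1,len(u)//60)]: print(a,b,w[b,a].round(3))
im=cv2.imread('pics/t0.png')[140:250,220:330];a=cv2.resize(im,None,fx=5,fy=5,interpolation=2)
cv2.imwrite('pics/t0z.png',a)
im=cv2.imread('pics/s0.png')[200:320,180:300];cv2.imwrite('pics/s0z.png',cv2.resize(im,None,fx=4.9,fy=4.9,interpolation=2))
```

```text
t0 3912 1729 [0.66009301 0.10919181 0.16937257]
(0.6501549482345581, 0.10850448161363602) 0.10883218795061111
277 175 [0.698 0.099 0.19 ]
276 176 [0.696 0.101 0.189]
279 176 [0.696 0.094 0.186]
275 177 [0.695 0.104 0.182]
278 177 [0.693 0.096 0.19 ]
274 178 [0.694 0.107 0.178]
277 178 [0.69  0.098 0.191]
280 178 [0.691 0.091 0.186]
276 179 [0.689 0.101 0.186]
279 179 [0.688 0.094 0.19 ]
278 180 [0.684 0.096 0.192]
275 181 [0.686 0.104 0.178]
276 182 [0.683 0.102 0.179]
278 183 [0.681 0.097 0.178]
276 189 [0.665 0.101 0.179]
264 193 [0.654 0.131 0.179]
259 200 [0.637 0.143 0.178]
255 218 [0.584 0.148 0.211]
258 218 [0.585 0.141 0.206]
257 219 [0.581 0.142 0.213]
256 220 [0.578 0.145 0.213]
255 221 [0.575 0.147 0.214]
259 221 [0.577 0.138 0.209]
258 222 [0.572 0.139 0.221]
257 223 [0.57  0.141 0.219]
256 224 [0.569 0.145 0.209]
259 224 [0.569 0.138 0.21 ]
259 225 [0.568 0.138 0.204]
257 226 [0.562 0.141 0.222]
260 226 [0.567 0.136 0.199]
259 227 [0.56  0.136 0.217]
258 228 [0.558 0.139 0.214]
261 228 [0.564 0.135 0.188]
259 229 [0.557 0.137 0.21 ]
262 229 [0.563 0.133 0.18 ]
259 230 [0
[... 2143 characters left out ...]

251 249 [0.56  0.142 0.185]
249 250 [0.564 0.144 0.182]
250 251 [0.561 0.144 0.181]
252 252 [0.559 0.141 0.178]
188 293 [0.512 0.31  0.204]
184 294 [0.513 0.316 0.205]
191 294 [0.511 0.305 0.199]
183 295 [0.513 0.318 0.204]
190 295 [0.512 0.307 0.198]
178 296 [0.516 0.325 0.205]
190 296 [0.511 0.308 0.197]
197 296 [0.51  0.296 0.191]
193 297 [0.51  0.303 0.192]
174 298 [0.518 0.332 0.204]
195 298 [0.508 0.302 0.191]
173 299 [0.52  0.333 0.201]
197 299 [0.508 0.298 0.186]
172 300 [0.518 0.336 0.202]
199 300 [0.509 0.295 0.182]
173 301 [0.517 0.335 0.2  ]
170 302 [0.518 0.34  0.2  ]
169 303 [0.517 0.342 0.2  ]
169 304 [0.518 0.342 0.197]
168 305 [0.518 0.344 0.196]
164 307 [0.521 0.35  0.195]
```

View pics/t0z.png

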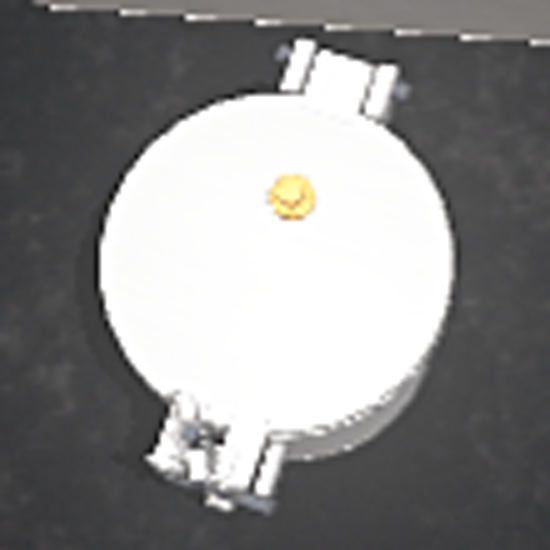

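View pics/s0z.png

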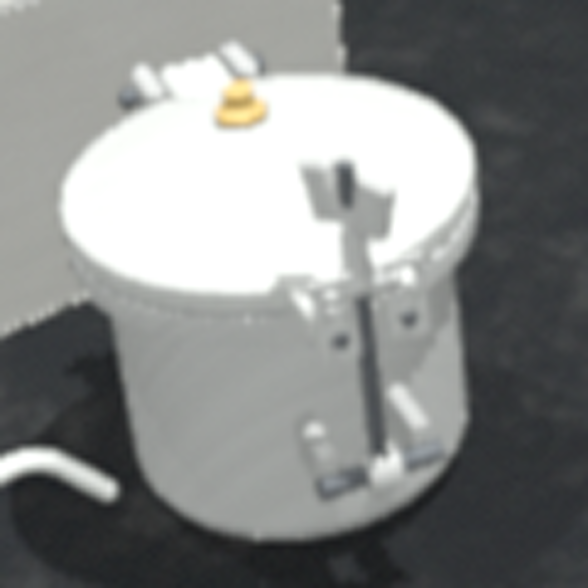

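Call:
send_rows:
  plan: "0 0 -0.1 0 0 0;0 0 -0.1 0 0 0;0 0 -0.1 0 0 0;0.571 -0.568 -0.1 0 0 7.4;0.571 -0.568 -0.1 0 0 7.4;0.571 -0.568 -0.1 0 0 7.4;0.571 -0.568 -0.1 0 0 7.4;0.571 -0.568 -0.1 0 0 7.4;0.571 -0.568 -0.1 0 0 7.4;0.571 -0.568 -0.1 0 0 7.4;0.571 -0.568 -0.1 0 0 7.4;0.571 -0.568 -0.1 0 0 7.4"

```text
time_s: 1.1
tcp_pos: [0.3912, -0.2554, 0.331]
orientation: [0.0, 0.992, 0.127, -0.0]
ft_force: [1.1, -0.3, 0.1]
opening: 0.998
```

Run:
```python
from h import *
o=obs(); Rm=R.from_quat(np.roll(o['orientation'],-1)).as_matrix(); print(Rm.round(3)); print('shift',Rm.T@(np.array([.56,.139,.33])-o['tcp_pos']))
```

```text
{'time_s': 1.1, 'joint_pos': [0.6721, 0.0067, -0.1862, 1.7977, 0.0016, 1.3375, -0.8297], 'tcp_pos': [0.3912, -0.2554, 0.331], 'orientation': [0.0, 0.9919, 0.1274, -0.0002], 'ft_force': [1.1131, -0.3069, 0.0786], 'wrist_torque': [0.0108, -0.0577, 0.0297], 'opening': 0.9978}
[[ 0.968  0.253 -0.   ]
 [ 0.253 -0.968 -0.   ]
 [-0.     0.    -1.   ]]
shift [ 0.26301771 -0.33892689  0.00092378]
```

Call:
send_rows:
  plan: "0.263 -0.339 0 0 0 0;0.263 -0.339 0 0 0 0;0.263 -0.339 0 0 0 0;0.263 -0.339 0 0 0 0;0.263 -0.339 0 0 0 0;0.263 -0.339 0 0 0 0;0.263 -0.339 0 0 0 0;0.263 -0.339 0 0 0 0;0.263 -0.339 0 0 0 0;0.263 -0.339 0 0 0 0;0.263 -0.339 0 0 0 0;0.263 -0.339 0 0 0 0"

```text
time_s: 2.1
tcp_pos: [0.5596, 0.142, 0.3304]
orientation: [-0.002, 0.991, 0.131, -0.001]
ft_force: [1.0, -0.7, 0.2]
opening: 0.998
```

Run:
```python
from h import *
o=obs(); grab('wrist','w1')
im,w=load('w1'); print(np.nanmin(w[...,2]),np.isnan(w[...,2]).mean())
```

```text
{'time_s': 2.1, 'joint_pos': [0.1526, 0.247, -0.582, 1.5572, 0.134, 1.3788, -1.7485], 'tcp_pos': [0.5596, 0.142, 0.3304], 'orientation': [-0.0015, 0.9913, 0.1314, -0.0006], 'ft_force': [0.9559, -0.7, 0.1978], 'wrist_torque': [-0.0567, 0.0796, 0.0209], 'opening': 0.998}
-0.004488257824569451 0.0040071614583333335
```

View pics/w1.png

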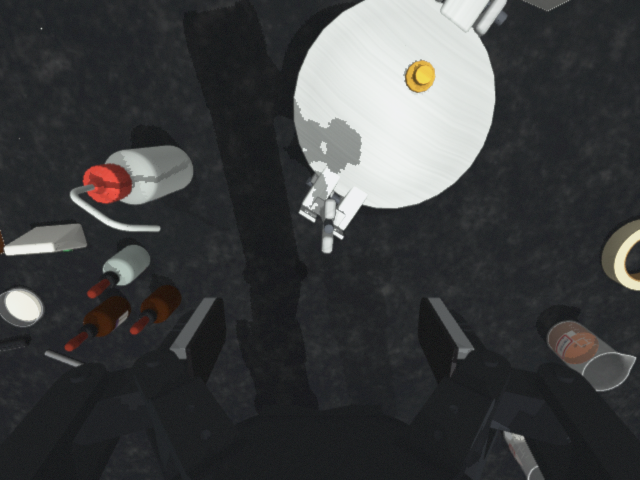

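The wrist view shows the bolt and wings at about (328,225), the lid above them, and the vent at (422,76).

Run:
```python
from h import *
im,w=load('w1'); z=w[...,2]
v,u=np.mgrid[0:480,0:640]
lid=(abs(z-.172)<.006)&(u>280)&(v<215)
cs,_=cv2.findContours((cv2.morphologyEx(lid.astype(np.uint8),cv2.MORPH_CLOSE,np.ones((9,9)))),0,1)
c=max(cs,key=cv2.contourArea)[:,0]
c=c[(c[:,1]>3)]
p=np.array([w[b,a] for a,b in c]);p=p[~np.isnan(p[:,0])]
from scipy.optimize import least_squares
f=least_squares(lambda q:np.hypot(p[:,0]-q[0],p[:,1]-q[1])-q[2],[.66,.11,.089],loss='soft_l1',f_scale=.001);print('lid',f.x,np.median(w[lid][:,2]))
vent=(z>.180)&(u>390)&(u<450)&(v<110);print('vent',w[vent].mean(0),z[vent].max())
m=(z>.195)&(u>290)&(u<370)&(v>160)&(v<270)
q=w[m];print(m.sum(),q.mean(0),q.max(0),q.min(0))
mm=(z>.207)&m
(c2,s,a)=cv2.minAreaRect((w[mm][:,:2]*1000).astype(np.float32));print(c2,s,a)
cov=np.cov(w[mm][:,:2].T);e,V=np.linalg.eigh(cov);print('ax',np.degrees(np.arctan2(V[1,1],V[0,1])),np.sqrt(e))
for b in range(170,262,4):
  row=[(a,w[b,a].round(3).tolist()) for a in range(300,356,4) if z[b,a]>.15]
  print(b,row[:0], ' '.join(f'{a}:{int(round(z[b,a]*1000))}' for a in range(296,364,4)))
cv2.imwrite('pics/w1z.png',cv2.resize(im[150:270,270:400],None,fx=5,fy=5,interpolation=2))
```

```text
lid [0.66522265 0.10393449 0.0593789 ] 0.1696991225848639
vent [0.69284204 0.09544255 0.1855106 ] 0.1874707867482631
584 [0.56400213 0.13694828 0.21506951] [0.58507908 0.14438477 0.22118084] [0.54105982 0.12834092 0.19597141]
(563.0067138671875, 136.4630889892578) (44.48617172241211, 8.97092056274414) 11.340774536132812
ax -168.74257495934054 [0.00242724 0.01314828]
170 [] 296:0 300:-1 304:1 308:0 312:1 316:157 320:157 324:160 328:160 332:160 336:161 340:162 344:162 348:164 352:164 356:166 360:166Traceback (most recent call last):
  File "<stdin>", line 19, in <module>
  File "<stdin>", line 19, in <genexpr>
ValueError: cannot convert float NaN to integer
```

```bash
cat >> h.py <<'E'
def shift(p,yaw):
    o=obs(); M=R.from_quat(np.roll(o['orientation'],-1)).as_matrix()
    a=np.radians(yaw); T=np.array([[np.cos(a),np.sin(a),0],[np.sin(a),-np.cos(a),0],[0,0,-1]])
    print('yaw',np.degrees(np.arctan2(M[1,0],M[0,0])),'shift',(M.T@(np.array(p)-o['tcp_pos'])).round(4),'rot',np.degrees(R.from_matrix(M.T@T).as_rotvec()).round(2))
E
python3 - <<'E'
from h import *
shift([.5628,.137,.25],11.3)
E
```

```text
{'time_s': 2.15, 'joint_pos': [0.1549, 0.2454, -0.579, 1.5587, 0.1349, 1.3797, -1.7476], 'tcp_pos': [0.5595, 0.1385, 0.3304], 'orientation': [-0.0002, 0.9916, 0.1294, -0.0009], 'ft_force': [0.1011, -0.7984, -0.0287], 'wrist_torque': [-0.0682, 0.058, 0.0039], 'opening': 1.0013}
yaw 14.864208134566423 shift [0.003  0.0024 0.0804] rot [-0.03  0.1   3.56]
```

Call:
send_rows:
  plan: "0.003 0.002 0.04 0 0 3.6;0.003 0.002 0.08 0 0 3.6;0.003 0.002 0.08 0 0 3.6;0.003 0.002 0.08 0 0 3.6"

```text
time_s: 2.48
tcp_pos: [0.5618, 0.1328, 0.2498]
orientation: [0.001, 0.995, 0.095, -0.003]
ft_force: [0.4, -0.2, 1.0]
opening: 1.0
```

Run:
```python
from h import *
grab('wrist','w2')
im,w=load('w2'); z=w[...,2]
v,u=np.mgrid[0:480,0:640]
m=(z>.207)&(w[...,0]>.52)&(w[...,0]<.61)&(w[...,1]>.10)&(w[...,1]<.18)&(z<.222)
print(m.sum(),cv2.minAreaRect((w[m][:,:2]*1000).astype(np.float32)),w[m][:,2].max())
shift([.5628,.137,.195],11.3)
```

```text
1041 ((562.9693603515625, 136.43258666992188), (45.16922378540039, 8.494186401367188), 10.877758979797363) 0.22192155307674058
{'time_s': 2.5333, 'joint_pos': [0.1453, 0.2942, -0.5612, 1.6707, 0.1657, 1.2243, -1.8332], 'tcp_pos': [0.5635, 0.1341, 0.2523], 'orientation': [0.0004, 0.9955, 0.0952, 0.0001], 'ft_force': [0.9662, 0.3096, 0.826], 'wrist_torque': [0.014, 0.03, -0.0328], 'opening': 1.0019}
yaw 10.924392717004288 shift [-0.0002 -0.003   0.0573] rot [ 0.05 -0.01 -0.38]
```

View pics/w2.png

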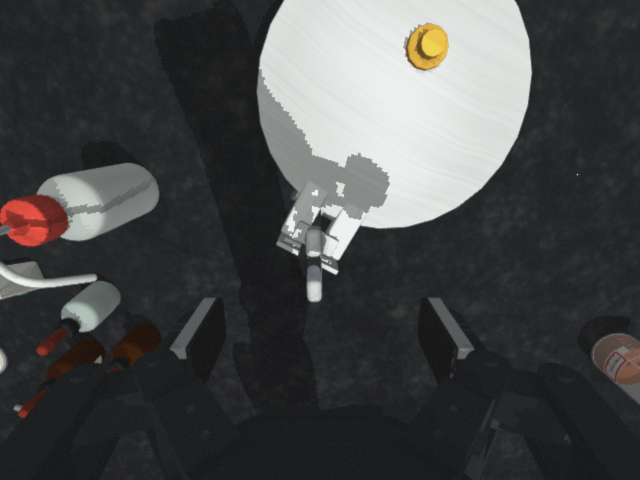

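Call:
send_rows:
  plan: "0 -0.0025 0.03 0 0 0;0 -0.0025 0.057 0 0 0;0 -0.0025 0.057 0 0 0;0 -0.0025 0.057 0 0 0;0 -0.0025 0.057 0 0 0;0 -0.0025 0.057 0 0 0"
  claw: 0.04

```text
time_s: 3.03
tcp_pos: [0.5647, 0.1387, 0.1973]
orientation: [-0.0, 0.995, 0.096, 0.003]
ft_force: [0.4, -0.9, 0.1]
opening: 0.467
```

Run:
```python
from h import *
shift([.563,.1365,.195],10.9)
```

```text
{'time_s': 3.0333, 'joint_pos': [0.1294, 0.3415, -0.5552, 1.7379, 0.1992, 1.1133, -1.866], 'tcp_pos': [0.5647, 0.1387, 0.1973], 'orientation': [-0.0002, 0.9954, 0.0961, 0.0025], 'ft_force': [0.3849, -0.9269, 0.1411], 'wrist_torque': [0.0219, 0.0069, -0.0722], 'opening': 0.4674}
yaw 11.023792134688064 shift [-0.002   0.0018  0.0023] rot [ 0.   -0.29  0.12]
```

Call:
send_rows:
  plan: "0 0 0 0 0 0;0 0 0 0 0 0;0 0 0 0 0 0;0 0 0 0 0 0;0 0 0 0 0 0"
  claw: 0

```text
time_s: 3.45
tcp_pos: [0.5636, 0.138, 0.1955]
orientation: [0.0, 0.995, 0.096, 0.001]
ft_force: [-0.3, -0.7, 6.4]
opening: 0.09
```

Run:
```python
from h import *
obs();grab('wrist','w3');grab('scene','s3');shift([.563,.1365,.195],10.9)
```

```text
{'time_s': 3.45, 'joint_pos': [0.129, 0.343, -0.5546, 1.7403, 0.2001, 1.1129, -1.8662], 'tcp_pos': [0.5636, 0.138, 0.1955], 'orientation': [0.0003, 0.9954, 0.0962, 0.001], 'ft_force': [-0.2678, -0.6948, 6.3544], 'wrist_torque': [-0.3416, 0.175, 0.0523], 'opening': 0.09}
{'time_s': 3.55, 'joint_pos': [0.129, 0.343, -0.5546, 1.7403, 0.2001, 1.113, -1.8662], 'tcp_pos': [0.5636, 0.138, 0.1954], 'orientation': [0.0004, 0.9954, 0.0962, 0.0009], 'ft_force': [-0.0845, -1.3176, 5.1842], 'wrist_torque': [-0.2915, 0.1093, 0.0502], 'opening': 0.0939}
yaw 11.041749507449135 shift [-0.0008  0.0013  0.0004] rot [ 0.05 -0.1   0.14]
```

View pics/w3.png

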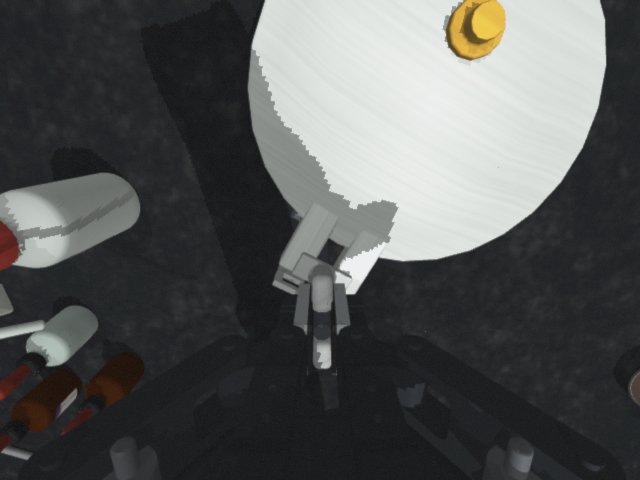

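The jaws hold the wing plate at (322,310) and the forces are small. I'm starting to unscrew.

Call:
send_rows:
  plan: "0 0 -0.0003 0 0 -7;0 0 -0.0006 0 0 -14;0 0 -0.0009 0 0 -21;0 0 -0.0012 0 0 -28;0 0 -0.0016 0 0 -35;0 0 -0.0019 0 0 -42;0 0 -0.0019 0 0 -42"

```text
time_s: 4.13
tcp_pos: [0.5633, 0.1385, 0.1974]
orientation: [0.0, 0.894, 0.448, 0.001]
ft_force: [-1.5, -0.9, 5.7]
opening: 0.089
```

```bash
cat >> h.py <<'E'
OUT=np.array([-.9535,.301,0])
def st():
    o=obs(); M=R.from_quat(np.roll(o['orientation'],-1)).as_matrix()
    y=np.degrees(np.arctan2(M[1,0],M[0,0])); print('yaw',y,'rise',2.55*np.radians((y-11.04)%360),'F out',o['ft_force']@OUT,'out in tool',(M.T@OUT).round(3),'y in tool',(M.T@np.cross([0,0,1],OUT)).round(3), 'out pos',(o['tcp_pos']-[.5636,.138,.1954])@OUT)
E
python3 - <<'E'
from h import *
st()
E
```

```text
{'time_s': 4.1333, 'joint_pos': [0.2339, 0.366, -0.6932, 1.7354, 0.2556, 1.131, -1.1774], 'tcp_pos': [0.5633, 0.1385, 0.1974], 'orientation': [0.0001, 0.8939, 0.4483, 0.0006], 'ft_force': [-1.4984, -0.8648, 5.6553], 'wrist_torque': [-0.2085, 0.2999, 0.1378], 'opening': 0.089}
yaw 53.26824696142681 rise 1.8794059643965813 F out 1.168435024358519 out in tool [-0.329 -0.944 -0.001] y in tool [-0.944  0.329 -0.001] out pos 0.00044361926302584825
```

Call:
send_rows:
  plan: "0 0 -0.0003 0 0 -7;0 0 -0.0006 0 0 -14;0 0 -0.0009 0 0 -21;0 0 -0.0012 0 0 -28;0 0 -0.0012 0 0 -28"

```text
time_s: 4.55
tcp_pos: [0.5629, 0.1386, 0.1986]
orientation: [-0.0, 0.759, 0.651, 0.0]
ft_force: [-3.3, -1.0, 7.8]
opening: 0.087
```

Run:
```python
from h import *
st()
```

```text
{'time_s': 4.55, 'joint_pos': [0.3043, 0.3869, -0.7899, 1.7325, 0.2981, 1.1466, -0.7252], 'tcp_pos': [0.5629, 0.1386, 0.1986], 'orientation': [-0.0001, 0.7589, 0.6513, 0.0003], 'ft_force': [-3.3348, -1.0104, 7.8037], 'wrist_torque': [-0.1833, 0.5115, 0.0954], 'opening': 0.0865}
yaw 81.27323162069744 rise 3.125792897047257 F out 2.875585738505101 out in tool [ 0.153 -0.988 -0.   ] y in tool [-0.988 -0.153 -0.001] out pos 0.0008552288754906598
```

Call:
send_rows:
  plan: "0.0002 -0.001 0 0 0 0;0.0003 -0.002 0 0 0 0;0.0005 -0.003 0 0 0 0;0.0006 -0.004 0 0 0 0;0.0006 -0.004 0 0 0 0"

```text
time_s: 4.97
tcp_pos: [0.5605, 0.1394, 0.1986]
orientation: [0.001, 0.76, 0.65, 0.001]
ft_force: [2.5, -0.5, 5.4]
opening: 0.086
```

Run:
```python
from h import *
st()
```

```text
{'time_s': 4.9667, 'joint_pos': [0.3039, 0.3803, -0.79, 1.7403, 0.2964, 1.1406, -0.731], 'tcp_pos': [0.5605, 0.1394, 0.1986], 'orientation': [0.0013, 0.7601, 0.6498, 0.0014], 'ft_force': [2.5043, -0.5046, 5.4129], 'wrist_torque': [-0.3216, -0.5847, 0.061], 'opening': 0.086}
yaw 81.05274503730692 rise 3.115979944113831 F out -2.5397429122266315 out in tool [ 0.149 -0.989 -0.004] y in tool [-0.989 -0.149 -0.001] out pos 0.0034136487411912247
```

Call:
send_rows:
  plan: "0.0002 -0.001 0 0 0 0;0.0003 -0.002 0 0 0 0;0.0003 -0.002 0 0 0 0"

```text
time_s: 5.22
tcp_pos: [0.559, 0.1398, 0.1985]
orientation: [0.002, 0.76, 0.65, 0.002]
ft_force: [3.3, -0.8, 6.1]
opening: 0.087
```

Run:
```python
from h import *
st()
```

```text
{'time_s': 5.2167, 'joint_pos': [0.3043, 0.3773, -0.7909, 1.7443, 0.2952, 1.1381, -0.7321], 'tcp_pos': [0.559, 0.1398, 0.1985], 'orientation': [0.0017, 0.7602, 0.6497, 0.0018], 'ft_force': [3.2658, -0.8465, 6.1073], 'wrist_torque': [-0.483, -1.1742, 0.0769], 'opening': 0.0872}
yaw 81.04210771055466 rise 3.115506520356466 F out -3.3687480193657877 out in tool [ 0.149 -0.989 -0.005] y in tool [-0.989 -0.149 -0.001] out pos 0.004938348699940708
```

Call:
send_rows:
  plan: "0.0001 -0.0005 0 -0.9 -0.13 0;0.0002 -0.001 0 -1.8 -0.27 0;0.0002 -0.0015 0 -2.7 -0.4 0;0.0003 -0.002 0 -3.2 -0.48 0;0.0003 -0.002 0 -3.2 -0.48 0"

```text
time_s: 5.63
tcp_pos: [0.5547, 0.1412, 0.1982]
orientation: [0.024, 0.76, 0.65, 0.015]
ft_force: [0.5, -1.0, 7.8]
opening: 0.093
```

Run:
```python
from h import *
st()
```

```text
{'time_s': 5.6333, 'joint_pos': [0.2973, 0.3411, -0.7914, 1.7882, 0.3175, 1.0876, -0.7604], 'tcp_pos': [0.5547, 0.1412, 0.1982], 'orientation': [0.0244, 0.7596, 0.6498, 0.0151], 'ft_force': [0.4793, -1.0167, 7.8262], 'wrist_torque': [-0.2537, -0.0854, 0.0312], 'opening': 0.0926}
yaw 81.07825075956318 rise 3.1171150991340815 F out -0.7630809517855924 out in tool [ 0.149 -0.987 -0.057] y in tool [-0.989 -0.15   0.   ] out pos 0.009454006089931435
```

```bash
cat >> h.py <<'E'
def arc(degs):
    o=manip.get_obs(); M=R.from_quat(np.roll(o['orientation'],-1)).as_matrix(); p=o['tcp_pos']
    b=np.array([.563,.138,.068]); ax=np.cross([0,0,1],OUT); ax/=np.linalg.norm(ax)
    print('ang',np.degrees(np.arctan2((p-b)@OUT,p[2]-.068)))
    for d in degs:
        Q=R.from_rotvec(ax*np.radians(d)).as_matrix(); s=M.T@(Q@(p-b)-(p-b)); r=np.degrees(M.T@(ax*np.radians(d)))
        print(d,s.round(4),r.round(2))
E
python3 - <<'E'
from h import *
arc([2,4,6,8])
E
```

```text
ang 3.9011548238219125
2 [ 0.0007 -0.0045  0.0001] [-1.98 -0.3   0.  ]
4 [ 0.0014 -0.009   0.0004] [-3.95 -0.6   0.  ]
6 [ 0.002  -0.0135  0.0009] [-5.93 -0.9   0.  ]
8 [ 0.0027 -0.0179  0.0015] [-7.91 -1.2   0.  ]
```

Call:
send_rows:
  plan: "0.0003 -0.0022 0 -1 -0.15 0;0.0007 -0.0045 0.0001 -2 -0.3 0;0.0007 -0.0045 0.0001 -2 -0.3 0"

```text
time_s: 5.88
tcp_pos: [0.55, 0.1428, 0.1979]
orientation: [0.04, 0.759, 0.65, 0.024]
ft_force: [0.0, -0.9, 6.8]
opening: 0.088
```

Run:
```python
from h import *
st();arc([4]);grab('scene','s4')
cv2.imwrite('pics/s4z.png',cv2.resize(cv2.imread('pics/s4.png')[180:320,160:320],None,fx=4,fy=4,interpolation=2))
```

```text
{'time_s': 5.8833, 'joint_pos': [0.2918, 0.3142, -0.7927, 1.8216, 0.3323, 1.0519, -0.7828], 'tcp_pos': [0.55, 0.1428, 0.1979], 'orientation': [0.0396, 0.7588, 0.6496, 0.0244], 'ft_force': [0.0191, -0.8735, 6.7959], 'wrist_torque': [-0.29, -0.2111, 0.0277], 'opening': 0.088}
yaw 81.09264636452038 rise 3.117755788430096 F out -0.2811435294390782 out in tool [ 0.15  -0.984 -0.093] y in tool [-0.989 -0.15   0.   ] out pos 0.014430202748842269
ang 6.0911666597483025
4 [ 0.0014 -0.009   0.0004] [-3.95 -0.6   0.  ]
```

View pics/s4z.png

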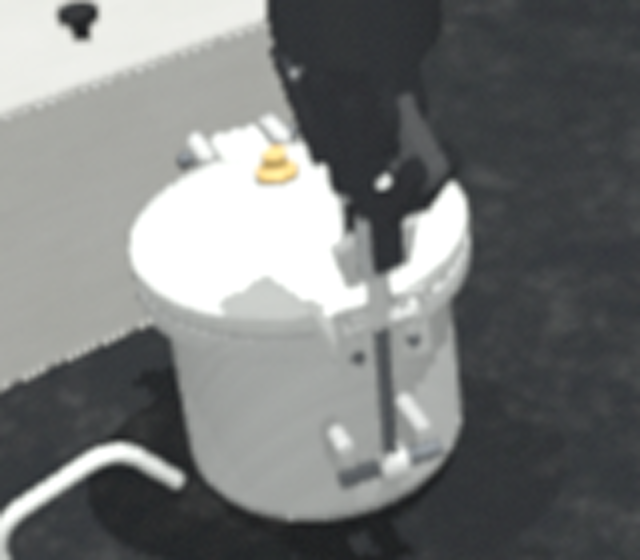

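The scene crop shows the bolt leaning out with the jaws. The force is near zero, so the flange is passing the window.

Call:
send_rows:
  plan: "0.0005 -0.003 0.0001 -1.3 -0.2 0;0.001 -0.006 0.0002 -2.6 -0.4 0;0.0014 -0.009 0.0004 -3.95 -0.6 0;0.0014 -0.009 0.0004 -3.95 -0.6 0"

```text
time_s: 6.27
tcp_pos: [0.541, 0.1456, 0.1965]
orientation: [0.069, 0.757, 0.648, 0.043]
ft_force: [0.4, -1.2, 7.0]
opening: 0.088
```

Run:
```python
from h import *
st();arc([4,8,12])
```

```text
{'time_s': 6.2667, 'joint_pos': [0.2764, 0.2636, -0.7932, 1.8863, 0.3672, 0.9829, -0.835], 'tcp_pos': [0.541, 0.1456, 0.1965], 'orientation': [0.0693, 0.757, 0.6484, 0.0427], 'ft_force': [0.4042, -1.2272, 7.0404], 'wrist_torque': [-0.3105, -0.2461, 0.0216], 'opening': 0.0875}
yaw 81.04653667604849 rise 3.115703635433793 F out -0.7547718294132986 out in tool [ 0.149 -0.975 -0.162] y in tool [-0.988 -0.151  0.001] out pos 0.023840583897915064
ang 10.26307368703973
4 [ 0.0014 -0.009   0.0005] [-3.95 -0.6   0.  ]
8 [ 0.0027 -0.0179  0.0016] [-7.91 -1.21  0.01]
12 [ 0.0041 -0.0268  0.0033] [-1.186e+01 -1.810e+00  1.000e-02]
```

Call:
send_rows:
  plan: "0.0007 -0.0045 0.0001 -2 -0.3 0;0.0014 -0.009 0.0005 -3.95 -0.6 0;0.002 -0.0135 0.001 -5.95 -0.9 0;0.0027 -0.0179 0.0016 -7.9 -1.2 0;0.0034 -0.0224 0.0024 -9.9 -1.5 0;0.0041 -0.0268 0.0033 -11.86 -1.81 0;0.0041 -0.0268 0.0033 -11.86 -1.81 0"

```text
time_s: 6.85
tcp_pos: [0.5152, 0.1538, 0.1885]
orientation: [0.158, 0.746, 0.64, 0.097]
ft_force: [-1.0, -1.4, 8.2]
opening: 0.088
```

Run:
```python
from h import *
st();arc([6,12]);grab('scene','s5');grab('wrist','w5')
cv2.imwrite('pics/s5z.png',cv2.resize(cv2.imread('pics/s5.png')[180:320,160:320],None,fx=4,fy=4,interpolation=2))
```

```text
{'time_s': 6.85, 'joint_pos': [0.1887, 0.1401, -0.7865, 2.0719, 0.5503, 0.8038, -1.088], 'tcp_pos': [0.5152, 0.1538, 0.1885], 'orientation': [0.1578, 0.7458, 0.6399, 0.0973], 'ft_force': [-1.0144, -1.3774, 8.2388], 'wrist_torque': [-0.4194, -0.3348, -0.1485], 'opening': 0.0881}
yaw 80.64728467697233 rise 3.0979345675147205 F out 0.5526636611549594 out in tool [ 0.142 -0.92  -0.364] y in tool [-0.988 -0.153  0.001] out pos 0.05088235692209573
ang 22.663032756663682
6 [ 0.0021 -0.0135  0.001 ] [-5.93 -0.92  0.01]
12 [ 0.0041 -0.0268  0.0035] [-1.186e+01 -1.830e+00  1.000e-02]
```

View pics/s5z.png

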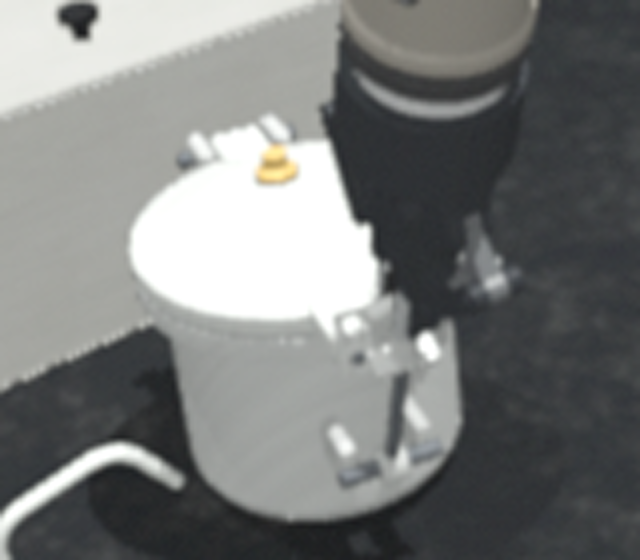

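View pics/w5.png

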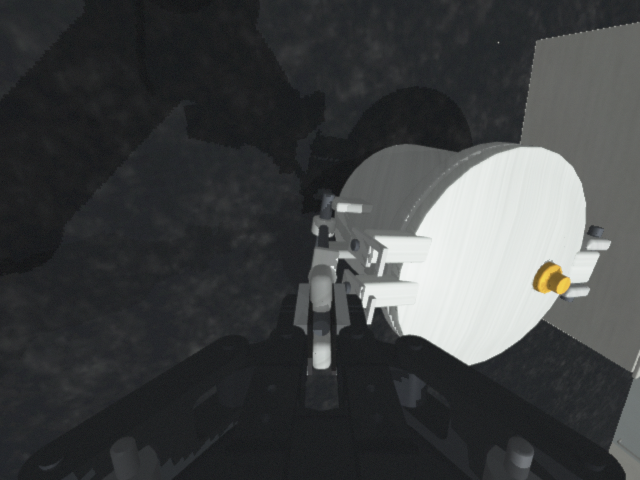

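Call:
send_rows:
  plan: "0 0 0 0 0 0;0 0 0 0 0 0;0 0 -0.03 0 0 0;0 0 -0.06 0 0 0;0 0 -0.09 0 0 0;0 0 -0.1 0 0 0;0 0 -0.1 0 0 0"
  claw: 0.05

```text
time_s: 7.53
tcp_pos: [0.4829, 0.1649, 0.2835]
orientation: [0.158, 0.747, 0.638, 0.099]
ft_force: [0.8, 0.3, 0.2]
opening: 0.589
```

Run:
```python
from h import *
st();grab('scene','s6')
cv2.imwrite('pics/s6z.png',cv2.resize(cv2.imread('pics/s6.png')[180:330,130:330],None,fx=4,fy=4,interpolation=2))
o=manip.get_obs();M=R.from_quat(np.roll(o['orientation'],-1)).as_matrix();print((M.T@np.array([0,0,.1])).round(4),(M.T@np.array([-.05,-.15,.15])).round(4))
```

```text
{'time_s': 7.5333, 'joint_pos': [0.237, -0.0449, -0.8089, 1.9933, 0.3105, 0.9574, -0.8828], 'tcp_pos': [0.4829, 0.1649, 0.2835], 'orientation': [0.1575, 0.7468, 0.6385, 0.0992], 'ft_force': [0.8228, 0.3078, 0.1932], 'wrist_torque': [0.1226, 0.3839, 0.018], 'opening': 0.5894}
yaw 80.48900875206446 rise 3.0908903556732015 F out -0.6919334316619375 out in tool [ 0.139 -0.92  -0.366] y in tool [-0.989 -0.149 -0.002] out pos 0.08503687842949226
[-0.0055  0.0359 -0.0932] [-0.1642  0.028  -0.1406]
```

View pics/s6z.png

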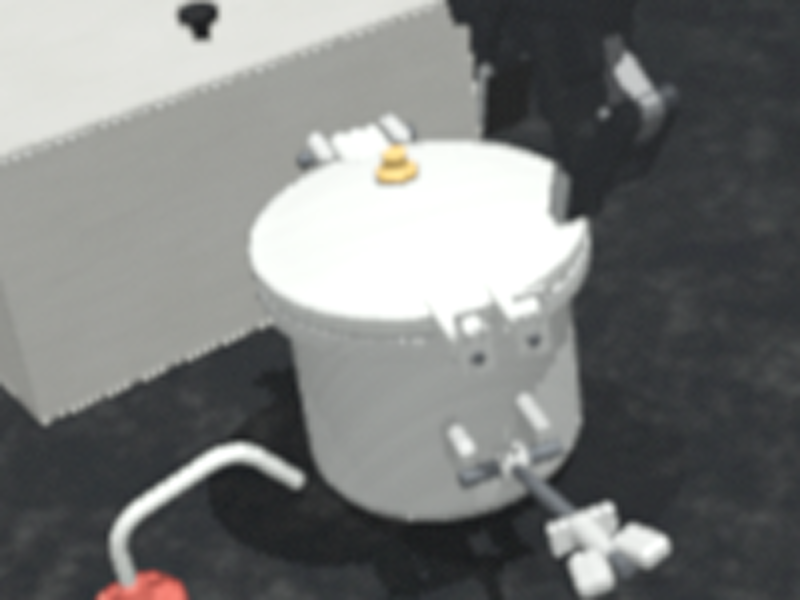

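The bolt is falling outward freely, clear of the keeper. I'll lift the arm away and let it settle.

Call:
send_rows:
  plan: "-0.003 0.018 -0.046 0 0 0;-0.0055 0.036 -0.093 0 0 0;-0.0055 0.036 -0.093 0 0 0;-0.0055 0.036 -0.093 0 0 0;-0.0055 0.036 -0.093 0 0 0;-0.0055 0.036 -0.093 0 0 0;-0.0055 0.036 -0.093 0 0 0;-0.0055 0.036 -0.093 0 0 0;-0.0055 0.036 -0.093 0 0 0;-0.0055 0.036 -0.093 0 0 0;-0.0055 0.036 -0.093 0 0 0;-0.0055 0.036 -0.093 0 0 0"

```text
time_s: 8.58
tcp_pos: [0.4828, 0.1636, 0.3811]
orientation: [0.157, 0.747, 0.639, 0.097]
ft_force: [-0.8, -0.8, 0.6]
opening: 0.581
```

Run:
```python
from h import *
st();grab('scene','s7');grab('top','t7')
im,w=load('s7')
cv2.imwrite('pics/s7z.png',cv2.resize(im[180:330,130:330],None,fx=4,fy=4,interpolation=2))
q=w-np.array([.563,.138,.068]); out=q@OUT; lat=q@np.cross([0,0,1],OUT)
m=(out>.06)&(out<.18)&(abs(lat)<.035)&(w[...,2]>.04)&(w[...,2]<.2)
print(m.sum(),'elev deg from vertical',np.degrees(np.arctan2(np.median(out[m]),np.median(q[m][:,2]))),np.median(w[m],0),out[m].max())
```

```text
{'time_s': 8.5833, 'joint_pos': [0.2537, -0.1167, -0.7675, 1.8289, 0.2077, 1.1499, -0.7384], 'tcp_pos': [0.4828, 0.1636, 0.3811], 'orientation': [0.1566, 0.7471, 0.6387, 0.0973], 'ft_force': [-0.8053, -0.8116, 0.606], 'wrist_torque': [0.1262, 0.3796, -0.0198], 'opening': 0.5808}
yaw 80.4737881901374 rise 3.0902129509281426 F out 0.5235623303673419 out in tool [ 0.139 -0.922 -0.362] y in tool [-0.989 -0.149  0.001] out pos 0.08477275522733106
400 elev deg from vertical 73.82880880089468 [0.44242288 0.17537834 0.10487827] 0.14991018598610586
```

View pics/s7z.png

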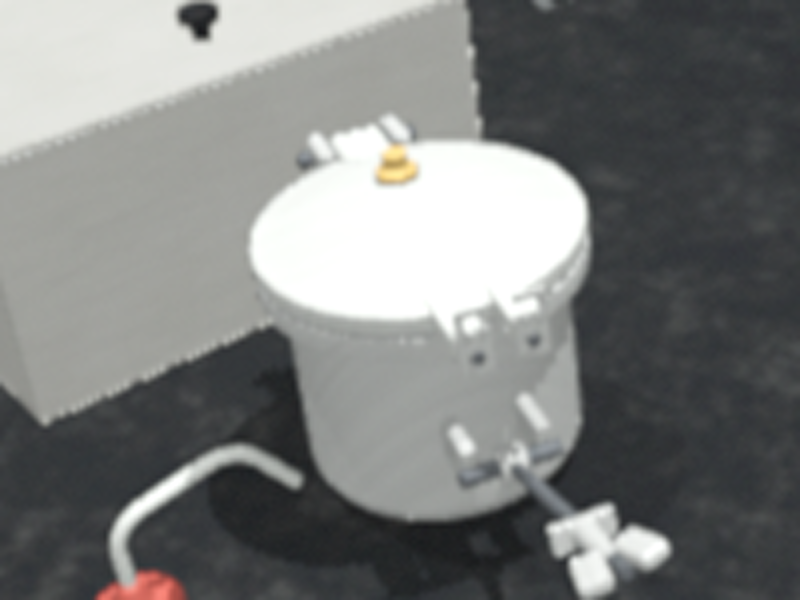

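View pics/t7.png

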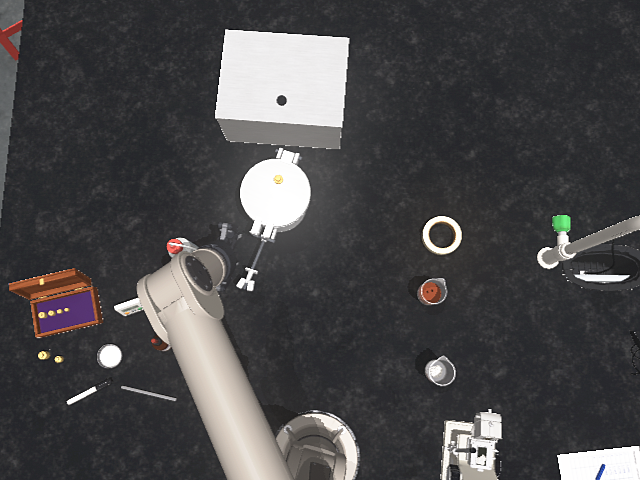

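The bolt lies at its stop, about 74° (1.29 rad) over. The bottle, beakers and tape are where they were, and the arm is clear.

Run:
```python
from h import *
a=load('s0')[0].astype(int);b=load('s7')[0].astype(int)
for n,(x0,x1,y0,y1) in dict(bottle=(145,212,285,410),tape=(360,412,205,245),beaker=(412,450,215,268)).items(): print(n,abs(a-b)[y0:y1,x0:x1].mean().round(2))
print(manip.job_done())
```

```text
bottle 14.63
tape 1.89
beaker 2.09
the job is handed in; nothing more can be done
None
```

Run:
```python
from h import *
a=load('s0')[0];b=load('s7')[0]
cv2.imwrite('pics/cmp.png',cv2.resize(np.hstack([a[270:420,130:260],b[270:420,130:260]]),None,fx=3,fy=3))
```

```text
(no output)
```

View pics/cmp.png

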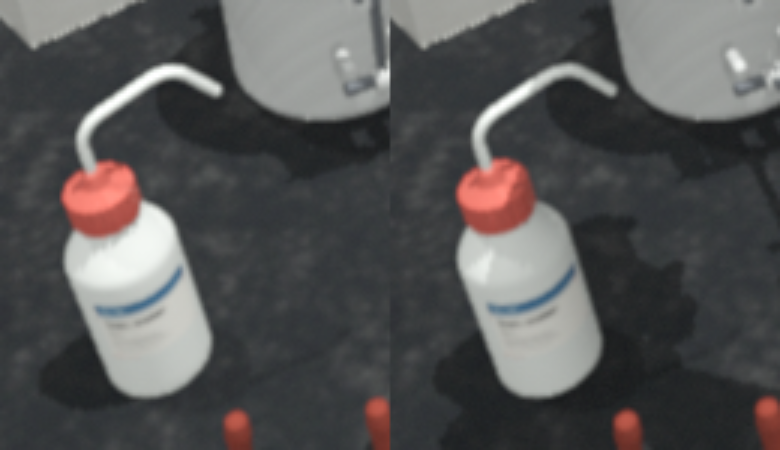

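Run:
```python
from h import *
for t in('s3','s4','s5','s6','s7'):
    a=load('s0')[0];b=load(t)[0]
    A=[cv2.cvtColor(x,6).astype(np.float32) for x in(a,b)]
    r=[]
    for n,(x0,x1,y0,y1) in dict(spout=(150,210,285,325),cap=(148,182,320,352),body=(150,205,345,403),pot=(195,235,240,300)).items():
        r.append((n,)+tuple(np.round(cv2.phaseCorrelate(cv2.Laplacian(A[0][y0:y1,x0:x1],5),cv2.Laplacian(A[1][y0:y1,x0:x1],5),cv2.createHanningWindow((x1-x0,y1-y0),5))[0],2)))
    print(t,r)
for t in('s0','s3','s5','s7'):
    im,w=load(t); hsv=cv2.cvtColor(im,cv2.COLOR_BGR2HSV); v,u=np.mgrid[0:480,0:640]
    m=(hsv[...,1]>110)&((hsv[...,0]<8)|(hsv[...,0]>172))&(u>145)&(u<185)&(v>315)&(v<355)
    print(t,m.sum(),u[m].mean(),v[m].mean(),np.nanmean(w[m],0).round(4))
```

```text
s3 [('spout', np.float64(1.26), np.float64(-0.52)), ('cap', np.float64(1.43), np.float64(-0.91)), ('body', np.float64(0.69), np.float64(-0.48)), ('pot', np.float64(-0.19), np.float64(-0.41))]
s4 [('spout', np.float64(1.21), np.float64(-0.64)), ('cap', np.float64(1.5), np.float64(-0.64)), ('body', np.float64(0.64), np.float64(-0.46)), ('pot', np.float64(-0.07), np.float64(-0.13))]
s5 [('spout', np.float64(1.18), np.float64(-0.55)), ('cap', np.float64(1.59), np.float64(-0.76)), ('body', np.float64(0.57), np.float64(-0.59)), ('pot', np.float64(-0.06), np.float64(-0.01))]
s6 [('spout', np.float64(1.78), np.float64(-0.27)), ('cap', np.float64(1.54), np.float64(-0.84)), ('body', np.float64(0.81), np.float64(-0.58)), ('pot', np.float64(-0.07), np.float64(-0.17))]
s7 [('spout', np.float64(1.06), np.float64(-0.42)), ('cap', np.float64(1.75), np.float64(-0.78)), ('body', np.float64(0.63), np.float64(-0.57)), ('pot', np.float64(0.0), np.float64(-0.05))]
s0 491 163.4358452138493 335.86354378818737 [0.5282 0.3598 0.135 ]
s3 490 165.0612244897959 334.8408163265306 [0.5328 0.3549 0.131 ]
s5 484 165.0103305785124 335.07438016528926 [0.5279 0.3571 0.135 ]
s7 482 164.7863070539419 335.1369294605809 [0.5261 0.3582 0.1368]
```

I unscrewed the nut, swung the bolt out and left it lying over at its stop, then handed the job in at about 9 s. The one check that disagreed is a small early shift in how the wash bottle appears.

- **Nut:** I gripped the wings and unscrewed them about 70° anticlockwise, a rise of about 3.1 mm, then made one gentle outward pull. The flange came through the window on that pull.
- **Force on the bolt:** the readings after each step showed an outward force of at most 3.4 N. The largest reading on any axis was about 8 N, along z. I only read forces at the end of each move.
- **Bolt:** I carried it to about 23° along its arc, released it and backed off along the bolt. The depth picture puts it about 74° (1.29 rad) over, against the 1.3 rad stop. It looked the same in two pictures about 1 s apart.
- **Arm:** it is well clear, with the TCP at z 0.38 m and the force reading back to zero within noise.
- **Tape and brown beaker:** I compared scene pictures before handing in, and both are unchanged.
- **Wash bottle (disagreed):** its picture area differed. Checking after hand-in, part of that is the arm's shadow. The cap and spout also sit 1–2 pixels (a few mm) from the first picture.
    - **When:** this shift is already there at 3.5 s, when the gripper had just closed on the nut, and stays about the same afterwards.
    - **Cause:** I saw no contact and no force spike. It may be the bottle settling at the start, but I can't rule out something else.

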